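# Dock the tote and draw the fuse cassette

## Robot

A 6-joint arm with a two-finger parallel gripper is mounted at the origin on the work surface. World frame = base frame: x ahead of the robot, y to its left, z up, the work surface at z = 0. Lengths are in m, angles in degrees, forces in N, time in s.
With the tool pointing down it reaches from about 0.375 to 0.9 m from the base axis. Payload 3.1 kg.
Tool frame: the origin (TCP) lies at the very end of the fingers, on their centre line; the grasp point (between the pads) lies 19 mm behind it; z points along the fingers, y is the line along which they close (so a half turn about z gives the same grasp; the last joint's range is limited). The gripper opens to 87 mm and grips with 3 to 60 N. Pads are 19 mm wide; open, the fingers measure 117 mm over their backs; the gripper's body (75 mm by 190 mm) begins 51 mm behind the grasp point.
Start: joints at [-77.779, 30.224, 82.088, -0, 67.689, -10.227], TCP at [0.239, -0.578, 0.223] pointing down, gripper open.
Joint ranges: [-176.69, 176.69], [-43.24, 126.21], [12.49, 139.97], [-82, 262], [0, 151.66], [-163.58, 163.58]. Speed limits (degrees/s): [159.86, 159.86, 180, 180, 180, 180].

## Interface

Orientations are given as a 3x3 rotation matrix whose columns are the frame's x, y, z axes.
In Python, from rig import bot gives the robot as it stands.
- The arm moves only by the tool move_arm, never from a script. Its argument "increments" is a list of rows, each an object with "xyz": the shift along the tool's x, y, z in mm, a list of three; "roll": the turn about the tool's z in rad; "grip": the opening in per cent of the stroke, from 0 (shut) to 100 (fully open). A call has 1 to 5 rows; each row shifts and turns the commanded pose from where the row before left it, along the tool's axes as they then stand; what a row does not reach is not made up. A row lasts 1/12 s, in which the tool goes at most 41.7 mm and 7.16 degrees, less where a joint would pass 70% of its speed; a pose out of reach is approached as far as the arm can. A call is refused whole if a number of a shift passes 41.7 or a number of a turn 0.125, either way. A call with a gripper value outside its range is refused whole. The fingers move at their own pace and stop on an object; the grip force is fixed at half the most. Time passes only in rows, so rows that do not move let the fingers close. It gives the time, the measured TCP pose, the force, the opening and the grip force at its end, in the units of the state.
- bot.read_state(): the state, without advancing time (a new reading comes with each control period).
- bot.capture(name): name is "scene" or "top" or "wrist"; returns (picture, depth): 480x640x3 uint8, red, green, blue; 480x640 float32, m along the optical axis (not along the pixel's ray), 0 where there is no reading.
- bot.camera_model(name): a dict with "intrinsics" (3x3 intrinsics, pixels), "rvec" (rotation vector, rad) and "tvec" (3), from world to camera coordinates, as OpenCV has them; the wrist camera has in their place "tool_from_camera" (4x4, takes a point from camera to tool coordinates, whose origin is the TCP and whose axes are the flange's). Camera axes: x right, y down, z forward; pixel columns grow to the right and rows downward; lengths in m; the calibration is good to about 2 mm. The wrist camera is an equidistant fisheye: a pixel r from the principal point sees the ray r / f radians off the axis. A picture is of the moment at which its call begins: read the wrist's pose just before it. camera_model takes no time and is no camera call.
- bot.hand_in(): hands the job in; it is judged then, once.
Trained networks look in the newest picture that a camera, given by its name, has taken for a name from the list of things; names that differ only in an ending like _2 or _b are one class to them, and where a whole thing is asked for, a point or a joint stands for the part that bears it (a point fixed in the world has none). Each returns a list of dicts, best first, with "conf" (0 to 1); they miss things now and then, are a little off and sometimes report something else, mostly with a low value. They report only what shows in the picture. A call takes as long as a camera call. They do not tell look-alikes from the thing itself.
- bot.spot_in(label, camera): "at" ([x, y, z] in m, in the coordinates of the camera as it stood for that picture, good to about 4 mm: the middle of the surface that is visible of it).
- bot.trace(label, camera): "mask" (480x640 bool, what is visible of it).
The state is a dict: "time_s": time; "joint_positions": joint angles; "qvel": joint speeds; "tau": joint torques, N m; "position": TCP position; "tcp_rot": TCP orientation; "force": force on the tool from outside, world axes, zero at the start; "moment": the same for the moment, N m; "opening": opening from 0.0 (shut) to 1.0 (fully open); "grasp_force": force on a finger pad.
Only numpy, scipy, OpenCV 4.12 (cv2) and the standard library are available. Lean on these libraries where they do the work, as an engineer would, in place of code of your own. Each camera call takes 0.05 s, during which the arm holds its last target. There are 200 camera calls.

## Task

At the repair bench, push the tote with the power-supply chassis along the rollers until it is fully home against the end stop of the service bay, leaving the cassette latched in it. Then pinch the two side catches of the fuse cassette together, lift the cassette upright out of its well, and finish still holding it in the fingers by its catches, still, with its underside about 10 cm above the top of the chassis; do not put it down. The tote stays home on the rollers, and the meter, the wire spool and the screw tray are left where they are.

Things in the scene. Friction and masses are not known exactly. Their poses are not given: they have to be found in the camera images.
- bay_home (a point): Point fixed on the track where point tote_base lies when the tote is fully home; height 34 mm, level with the roller tops. Its x axis is the push direction into the bay, y is across the track, z up. The fixed end stop's near face is at x = +85 mm, its top 42 mm above the rollers. The open entry end of the track is at x = -300 mm.
- track: Aluminium roller track fixed to the bench, 400 x 156 mm, free-turning steel rollers between side guides that rise 12 mm above them (tote has 3 mm play each side). The last 150 mm is the bay: grey cheeks 168 mm wide over all, 28 mm above the rollers, with lips that hold the tote's flange down (2.5 mm play). Origin on the bench, 100 mm along -x from bay_home; same axes.
- tote_base (a point): Centre of the tote's underside; x is the push direction. Its rear end wall, to push on, is flat at x = -85 mm, 100 mm wide, rising to 46 mm above the rollers; fingers have room on the track behind it. The flat chassis top is 50 mm above this point. It starts 110 to 180 mm short of home.
- tote: Loose grey plastic tray, 170 mm long (x), bottom flange 134 mm wide and 6 mm thick, side walls at y = +-55 mm, 36 mm high, holding an aluminium chassis (154 x 96 mm) with the cassette's well in the middle. About 0.65 kg; rolls with 1 to 2 N and stops soon after it is let go. Same origin and axes as tote_base.
- cassette_center (a point): Centre, half-way up, of the fuse cassette; y runs from catch to catch, across the track, z up. Underside 31 mm below, top 31 mm above. Seated it is 59.5 mm above tote_base, over its middle, and 40.5 mm of the cassette stands above the chassis top. The catches' flat outer faces are at y = +-30 mm, 24 mm wide along x; pinch them above the chassis top, where nothing stands beside them.
- cassette: Loose black plastic block, 44 (x) x 34 (y) x 62 mm, about 0.2 kg, with an upright sprung grey catch plate 5 mm thick at each y side, as tall as the block. A tooth at each catch's foot hooks under a lip of the well: it cannot be drawn until both are pinched in (60 mm over both, 48 mm fully in); then it lifts straight up, carried by the catches. Origin: centre of the underside.
- catch_l (a joint): Travel of the catch at the cassette's +y side towards its middle, m: 0 sprung out (latched), 0.006 fully in (stop); the tooth is free of the lip from about 0.0045. Spring: 2 N at 0, 5 N at 0.006.
- catch_r (a joint): The same for the catch at the -y side.
- meter: Bystander: black hand-held multimeter lying flat, 130 x 72 x 40 mm, beside the far side of the track; origin under its centre.
- spool: Bystander: metal wire spool standing on end, 54 mm diameter, 36 mm high, beside the far side of the bay; origin under its centre.
- screw_tray: Bystander: open steel screw tray, 100 x 70 x 25 mm, beside the robot's side of the track; origin under its centre.
There are look-alikes about, which are no part of the job. Leave any orange look-alike of the cassette alone. There is more than one size of the tote; the one meant has the size given above.

How it is judged (in metres and radians):
On the way, in this order (a step that is already met when the one before it is completed fails the run):
1. the tote is fully home in the bay, the cassette still latched in it (x of tote_base in the frame of bay_home above -0.006 m and z of tote_base in the frame of bay_home between -0.006 and 0.008 m and z of cassette_center in the frame of tote_base below 0.0645 m and value of joint each of catch_l, catch_r below 0.002 m), for 0.2 s.
2. the fingers pinch both catches in while the cassette is still seated (x of tote_base in the frame of bay_home above -0.006 m and z of tote_base in the frame of bay_home between -0.006 and 0.008 m and z of cassette_center in the frame of tote_base below 0.0645 m and value of joint each of catch_l, catch_r above 0.0035 m and contact force between the fingers and cassette above 1 N), for 0.05 s.
At the end, for the whole second after the job is handed in: The cassette is held by the fingers, both catches pinched in more than 3.5 mm, upright within 0.2 rad, still (below 0.03 m/s), its centre more than 185 mm above the bench (underside 70 mm above the chassis top), resting on nothing else; the tote is down on the rollers within 6 mm of fully home (x of tote_base in the frame of bay_home above -0.006 m and z of tote_base in the frame of bay_home between -0.006 and 0.008 m and value of joint each of catch_l, catch_r above 0.0035 m and height (world z) of cassette_center above 0.185 m and angle between cassette_center's own z axis and vertical below 0.2 rad and contact force between the fingers and cassette above 1 N and contact force between cassette and tote below 0.1 N and contact force between cassette and track below 0.1 N and linear speed of cassette below 0.03 m/s); the arm keeps its last pose, push and grip.
It fails at once if the meter is disturbed (moved more than 25 mm) (distance of meter from where it was at the start of the episode above 0.025 m).
It fails at once if the spool is disturbed (moved more than 25 mm) (distance of spool from where it was at the start of the episode above 0.025 m).
It fails at once if the screw tray is disturbed (moved more than 25 mm) (distance of screw_tray from where it was at the start of the episode above 0.025 m).
It also fails if it takes over 48 s, if anything falls off the work surface, if the arm or the gripper's body presses on something with over 40 N, if the wrist force passes 120 N, or if a joint passes its speed limit or range.

## Working session

There is one attempt and no reset: what is moved stays moved. The work goes in short steps, Python scripts to look and compute and a tool call to move; the robot and the scene stay as the last step left them, time stands still between calls to the robot, and variables do not carry over. Pictures are saved under pics/ and viewed, at most 10 in all, crops included, and the job is handed in when it is done.

Besides the shell and the picture viewer there is one more tool, called after "Call:" by a JSON object that holds its "method" and its "body", one argument or row to a line. move_arm: Moves the arm, as the interface text tells. Its arguments: {"type":"object","properties":{"increments":{"type":"array"}},"required":["increments"]}

```bash
mkdir -p pics; cat > h.py <<'E'
import numpy as np, cv2
from rig import bot
def cam(n):
    m=bot.camera_model(n); R=cv2.Rodrigues(np.array(m['rvec'],float))[0]
    return np.array(m['intrinsics'],float),R,np.array(m['tvec'],float).ravel()
def c2w(n,p):
    K,R,t=cam(n); return (np.atleast_2d(p)-t)@R
def cloud(n,d):
    K,R,t=cam(n); v,u=np.mgrid[:480,:640]
    P=np.stack([(u-K[0,2])/K[0,0]*d,(v-K[1,2])/K[1,1]*d,d],-1)
    return (P-t)@R
E
python3 - <<'E'
from h import *
a,d1=bot.capture("scene"); b,d2=bot.capture("top")
np.savez('s.npz',a=a,d1=d1,b=b,d2=d2)
for n,i in(("scene",a),("top",b)):
    cv2.imwrite(f"pics/{n}0.png",i[...,::-1])
    for l in("tote","cassette","track","meter","spool","screw_tray"):
        for r in bot.spot_in(l,n):
            K,R,t=cam(n); p=np.array(r['at']); print(n,l,round(r['conf'],2),c2w(n,p).round(3),(K@p/p[2])[:2].round())
s=bot.read_state(); print(s['time_s'],s['position'],s['tcp_rot'],s['opening'])
E
```

```text
scene tote 0.82 [[ 0.319 -0.353  0.06 ]] [197. 169.]
scene tote 0.55 [[ 0.623 -0.077  0.083]] [329. 272.]
scene cassette 0.93 [[ 0.687 -0.344  0.053]] [193. 318.]
scene cassette 0.61 [[ 0.606 -0.069  0.127]] [333. 252.]
scene cassette 0.54 [[ 0.624 -0.075  0.082]] [330. 272.]
scene track 0.95 [[0.629 0.03  0.031]] [382. 284.]
scene meter 0.78 [[ 0.747 -0.131  0.038]] [306. 342.]
scene spool 0.82 [[0.785 0.02  0.031]] [388. 356.]
scene screw_tray 0.67 [[0.448 0.025 0.009]] [368. 219.]
scene screw_tray 0.49 [[ 0.608 -0.069  0.125]] [333. 253.]
top tote 0.83 [[ 0.294 -0.353  0.06 ]] [466. 398.]
top cassette 0.74 [[ 0.584 -0.072  0.121]] [303. 203.]
top cassette 0.58 [[ 0.672 -0.333  0.055]] [452. 176.]
top track 0.73 [[0.599 0.026 0.034]] [252. 206.]
top meter 0.66 [[ 0.736 -0.132  0.033]] [343. 142.]
top spool 0.61 [[0.772 0.021 0.038]] [264. 118.]
top screw_tray 0.19 [[ 0.571 -0.067  0.082]] [301. 217.]
0.7 [ 0.23867741 -0.57761743  0.22259527] [[ 9.24228130e-01  3.81840757e-01  2.13953597e-06]
 [ 3.81840757e-01 -9.24228128e-01 -6.23401091e-05]
 [-2.18265751e-05  5.84334445e-05 -9.99999998e-01]] 1.0002439103668899
```

View pics/scene0.png

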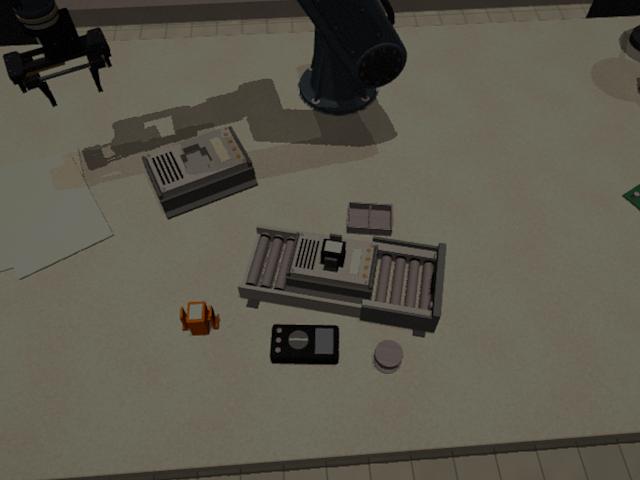

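View pics/top0.png

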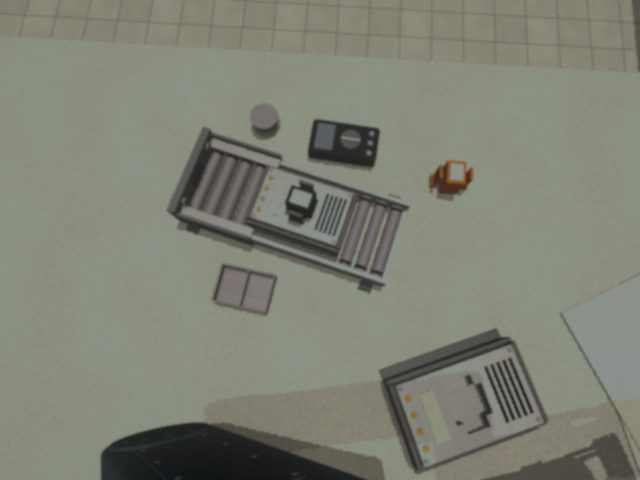

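Candidates for the tote: on the track with the black cassette (top 303,203; scene 330,272), or the large one off the track with an empty well (top 466,398). Cassette: black one in the tote (scene 333,252), or the orange look-alike (scene 193,318). I'll measure sizes and confirm in a crop.

```bash
python3 - <<'E'
from h import *
s=np.load('s.npz')
for n,dk in(("top",'d2'),("scene",'d1')):
    P=cloud(n,s[dk]); z=P[...,2]; val=s[dk]>0
    near=val&(P[...,0]>.42)&(P[...,0]<.8)&(P[...,1]>-.28)&(P[...,1]<.22)
    for nm,lo,hi in(("casstop",.115,.135),("chassis",.078,.092),("stop",.069,.0775),("cheek",.057,.066),("guide",.042,.05),("roll",.03,.038)):
        m=near&(z>lo)&(z<hi)
        k,lab,st,_=cv2.connectedComponentsWithStats(m.astype(np.uint8))
        for i in range(1,k):
            if st[i,4]<60: continue
            q=P[lab==i]; (c,wh,a)=cv2.minAreaRect((q[:,:2]*1000).astype(np.float32))
            print(n,nm,st[i,4],np.round(c,1),np.round(wh,1),round(a,1),"z",np.median(q[:,2]).round(4))
b=s['b'][90:300,160:420]; cv2.imwrite("pics/crop.png",cv2.resize(b,None,fx=3,fy=2.8,interpolation=2)[:590,:790,::-1])
P=cloud("top",s['d2']); m=(P[...,2]>.06)&(P[...,1]<-.25)&(P[...,1]>-.5)&(P[...,0]<.45)&(P[...,2]<.15)
print("other",cv2.minAreaRect((P[m][:,:2]*1000).astype(np.float32)))
E
```

```text
top casstop 65 [617.5 -74.8] [23.5  5.4] 73.5 z 0.1232
top casstop 577 [591.2 -67.5] [44.  34.2] 75.1 z 0.124
top casstop 66 [564.6 -60.4] [23.8  5.8] 75.7 z 0.123
top chassis 4286 [591.5 -67.4] [170.3  99.7] 75.0 z 0.0833
top stop 820 [648.2 137.5] [ 16.4 167.2] 74.9 z 0.0751
top stop 148 [539.9 -61.7] [114.5   7.7] 74.6 z 0.0702
top cheek 793 [629.8  68.8] [141.8 168.6] 74.8 z 0.0612
top cheek 61 [541.3 -43.2] [94.3  1.1] 74.7 z 0.0611
top guide 1149 [662.9 -72.5] [385.7  20.4] 74.8 z 0.0466
top guide 1127 [525.  -35.2] [385.8  25. ] 72.2 z 0.0464
top roll 517 [776.1  22.6] [46.9 52.3] 1.1 z 0.0354
top roll 2023 [ 740.6 -134. ] [128.5  72. ] 84.8 z 0.0335
top roll 590 [647.  119.8] [ 23.4 121.7] 74.3 z 0.0324
top roll 513 [638.9  90.2] [ 18.5 120.1] 75.0 z 0.0326
top roll 520 [631.7  61.6] [ 18.9 121.3] 75.9 z 0.0324
top roll 494 [623.9  33.8] [ 17.3 121.1] 75.5 z 0.0324
top roll 2030 [ 580.8 -118.6] [251.9 139.2] 74.5 z 0.0325
scene casstop 376 [592.1 -69.2] [44.3 36.2] 75.2 z 0.1234
scene chassis 2774 [591.7 -68.9] [169.8 100.4] 75.2 z 0.0829
scene stop 560 [649.5 136.1] [ 15.6 1
[... 580 characters left out ...]
] 74.7 z 0.0453
scene roll 397 [ 544.8 -226.4] [ 33.2 135.7] 72.8 z 0.0323
scene roll 736 [ 558.4 -180.7] [ 48.9 137.6] 76.3 z 0.0325
scene roll 323 [612.7  35.5] [ 18.2 118.5] 75.0 z 0.0323
scene roll 332 [621.2  63.6] [ 18.6 117.1] 74.7 z 0.0322
scene roll 333 [628.1  91.4] [ 19.7 118.1] 75.6 z 0.0322
scene roll 326 [636.3 119.7] [ 18.5 118.7] 74.3 z 0.0322
scene roll 239 [ 654.  -138.1] [252.8   9.3] 73.5 z 0.034
scene roll 111 [708.8  39.7] [111.6   5. ] 75.3 z 0.0341
scene roll 1962 [ 742.5 -135.8] [127.5  71.1] 84.7 z 0.0333
scene roll 541 [775.9  21. ] [53.3 48.2] 87.9 z 0.0349
other ((286.3049621582031, -355.5628662109375), (127.16616821289062, 221.8817901611328), 22.644155502319336)
```

View pics/crop.png

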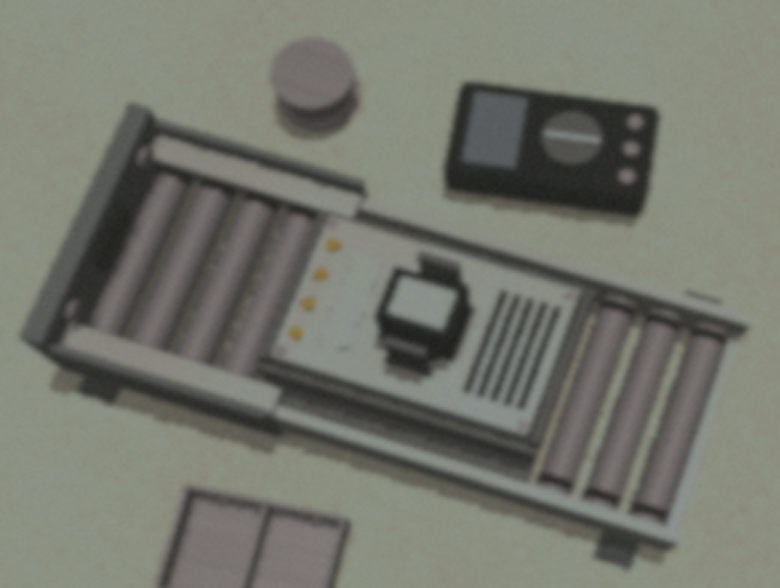

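Crop shows the 170 x 100 mm tote on the track with the black cassette (crop 425,310) between its two grey catches. That fits the description; the off-track tote is about 222 x 127 mm and too big. The push direction is about 75° and the travel about 120 mm.

First I move over the entry end, behind the tote.

Call:
{"method": "move_arm", "body": {
  "increments": [
    {"xyz": [20,-11,0],"roll": 0,"grip": 40},
    {"xyz": [30,-16,0],"roll": 0,"grip": 40},
    {"xyz": [30,-16,0],"roll": 0,"grip": 40},
    {"xyz": [30,-16,0],"roll": 0,"grip": 40},
    {"xyz": [30,-16,0],"roll": 0,"grip": 40}
  ]
}}

```text
time_s: 1.12
position: [0.3401, -0.4537, 0.2226]
tcp_rot: [[0.925, 0.381, 0.0], [0.381, -0.925, -0.0], [0.0, 0.0, -1.0]]
force: [0.3, -0.9, -0.1]
opening: 0.704
grasp_force: 0.0
```

Call:
{"method": "move_arm", "body": {
  "increments": [
    {"xyz": [30,-16,0],"roll": 0,"grip": 40},
    {"xyz": [30,-16,0],"roll": 0,"grip": 40},
    {"xyz": [30,-16,0],"roll": 0,"grip": 40},
    {"xyz": [30,-16,0],"roll": 0,"grip": 40},
    {"xyz": [30,-16,0],"roll": 0,"grip": 40}
  ]
}}

```text
time_s: 1.53
position: [0.4484, -0.3223, 0.2228]
tcp_rot: [[0.924, 0.382, 0.0], [0.382, -0.924, -0.0], [0.0, 0.0, -1.0]]
force: [-0.5, 0.6, 0.2]
opening: 0.412
grasp_force: 0.0
```

Call:
{"method": "move_arm", "body": {
  "increments": [
    {"xyz": [30,-16,0],"roll": 0,"grip": 40},
    {"xyz": [30,-16,0],"roll": 0,"grip": 40},
    {"xyz": [30,-16,0],"roll": 0,"grip": 40},
    {"xyz": [30,-16,0],"roll": 0,"grip": 40},
    {"xyz": [4,-2,0],"roll": -0.09,"grip": 40}
  ]
}}

```text
time_s: 1.95
position: [0.5399, -0.211, 0.2228]
tcp_rot: [[0.884, 0.468, 0.002], [0.468, -0.884, 0.002], [0.003, -0.0, -1.0]]
force: [-0.6, -0.1, 0.6]
opening: 0.399
grasp_force: 0.0
```

Call:
{"method": "move_arm", "body": {
  "increments": [
    {"xyz": [0,0,0],"roll": -0.12,"grip": 40},
    {"xyz": [0,0,0],"roll": -0.12,"grip": 40},
    {"xyz": [0,0,0],"roll": -0.12,"grip": 40},
    {"xyz": [0,0,0],"roll": -0.12,"grip": 40},
    {"xyz": [0,0,0],"roll": -0.12,"grip": 40}
  ]
}}

```text
time_s: 2.37
position: [0.537, -0.2152, 0.2226]
tcp_rot: [[0.464, 0.886, 0.0], [0.886, -0.464, -0.0], [-0.0, 0.0, -1.0]]
force: [0.0, -0.0, -0.1]
opening: 0.403
grasp_force: 0.0
```

Call:
{"method": "move_arm", "body": {
  "increments": [
    {"xyz": [0,0,0],"roll": -0.12,"grip": 40},
    {"xyz": [0,0,0],"roll": -0.108,"grip": 40},
    {"xyz": [0,0,0],"roll": 0,"grip": 40},
    {"xyz": [0,0,0],"roll": 0,"grip": 40}
  ]
}}

```text
time_s: 2.7
position: [0.537, -0.2153, 0.2226]
tcp_rot: [[0.261, 0.965, 0.0], [0.965, -0.261, -0.0], [-0.0, 0.0, -1.0]]
force: [-0.1, 0.8, 0.1]
opening: 0.398
grasp_force: 0.0
```

Call:
{"method": "move_arm", "body": {
  "increments": [
    {"xyz": [25,14,0],"roll": 0,"grip": 40},
    {"xyz": [0,0,0],"roll": 0,"grip": 40},
    {"xyz": [0,0,35],"roll": 0,"grip": 40},
    {"xyz": [0,0,35],"roll": 0,"grip": 40},
    {"xyz": [0,0,30],"roll": 0,"grip": 40}
  ]
}}

```text
time_s: 3.12
position: [0.5569, -0.1946, 0.1216]
tcp_rot: [[0.26, 0.966, 0.001], [0.966, -0.26, -0.001], [-0.0, 0.001, -1.0]]
force: [0.2, -0.2, 0.2]
opening: 0.401
grasp_force: 0.0
```

Call:
{"method": "move_arm", "body": {
  "increments": [
    {"xyz": [0,0,30],"roll": 0,"grip": 40},
    {"xyz": [0,0,25],"roll": 0,"grip": 40},
    {"xyz": [0,0,13],"roll": 0,"grip": 40},
    {"xyz": [0,0,0],"roll": 0,"grip": 40},
    {"xyz": [0,0,0],"roll": 0,"grip": 40}
  ]
}}

```text
time_s: 3.53
position: [0.5565, -0.1947, 0.054]
tcp_rot: [[0.259, 0.966, -0.001], [0.966, -0.259, 0.001], [0.0, -0.002, -1.0]]
force: [0.0, 0.1, -0.3]
opening: 0.4
grasp_force: 0.0
```

Call:
{"method": "move_arm", "body": {
  "increments": [
    {"xyz": [12,0,0],"roll": 0,"grip": 40},
    {"xyz": [12,0,0],"roll": 0,"grip": 40},
    {"xyz": [6,0,0],"roll": 0,"grip": 40},
    {"xyz": [5,0,0],"roll": 0,"grip": 40},
    {"xyz": [6,0,0],"roll": 0,"grip": 40}
  ]
}}

```text
time_s: 3.95
position: [0.5682, -0.1547, 0.0556]
tcp_rot: [[0.257, 0.966, 0.001], [0.966, -0.257, -0.002], [-0.001, 0.002, -1.0]]
force: [-0.1, -1.1, 1.9]
opening: 0.402
grasp_force: 1.0
```

Call:
{"method": "move_arm", "body": {
  "increments": [
    {"xyz": [7,0,0],"roll": 0,"grip": 40},
    {"xyz": [7,0,0],"roll": 0,"grip": 40},
    {"xyz": [7,0,0],"roll": 0,"grip": 40},
    {"xyz": [7,0,0],"roll": 0,"grip": 40},
    {"xyz": [7,0,0],"roll": 0,"grip": 40}
  ]
}}

```text
time_s: 4.37
position: [0.577, -0.1208, 0.0546]
tcp_rot: [[0.258, 0.966, 0.001], [0.966, -0.258, -0.0], [-0.0, 0.001, -1.0]]
force: [0.4, -2.6, 1.4]
opening: 0.398
grasp_force: 0.9
```

Call:
{"method": "move_arm", "body": {
  "increments": [
    {"xyz": [7,0,0],"roll": 0,"grip": 40},
    {"xyz": [7,0,0],"roll": 0,"grip": 40},
    {"xyz": [7,0,0],"roll": 0,"grip": 40},
    {"xyz": [7,0,0],"roll": 0,"grip": 40},
    {"xyz": [7,0,0],"roll": 0,"grip": 40}
  ]
}}

```text
time_s: 4.78
position: [0.5858, -0.0868, 0.0545]
tcp_rot: [[0.258, 0.966, 0.0], [0.966, -0.258, -0.0], [0.0, 0.0, -1.0]]
force: [0.3, -1.7, 0.2]
opening: 0.401
grasp_force: 0.8
```

Call:
{"method": "move_arm", "body": {
  "increments": [
    {"xyz": [6,0,0],"roll": 0,"grip": 40},
    {"xyz": [6,0,0],"roll": 0,"grip": 40},
    {"xyz": [6,0,0],"roll": 0,"grip": 40},
    {"xyz": [6,0,0],"roll": 0,"grip": 40},
    {"xyz": [5,0,0],"roll": 0,"grip": 40}
  ]
}}

```text
time_s: 5.2
position: [0.593, -0.0587, 0.0544]
tcp_rot: [[0.258, 0.966, -0.0], [0.966, -0.258, 0.0], [0.0, -0.0, -1.0]]
force: [0.7, -2.1, 0.2]
opening: 0.4
grasp_force: 0.7
```

Call:
{"method": "move_arm", "body": {
  "increments": [
    {"xyz": [3,0,0],"roll": 0,"grip": 40},
    {"xyz": [3,0,0],"roll": 0,"grip": 40},
    {"xyz": [3,0,0],"roll": 0,"grip": 40},
    {"xyz": [2,0,0],"roll": 0,"grip": 40},
    {"xyz": [2,0,0],"roll": 0,"grip": 40}
  ]
}}

```text
time_s: 5.62
position: [0.596, -0.0467, 0.0544]
tcp_rot: [[0.258, 0.966, -0.001], [0.966, -0.258, 0.0], [-0.0, -0.001, -1.0]]
force: [-0.8, 0.1, 0.2]
opening: 0.395
grasp_force: 0.6
```

Call:
{"method": "move_arm", "body": {
  "increments": [
    {"xyz": [1,0,0],"roll": 0,"grip": 40},
    {"xyz": [1,0,0],"roll": 0,"grip": 40},
    {"xyz": [1,0,0],"roll": 0,"grip": 40}
  ]
}}

```text
time_s: 5.87
position: [0.5968, -0.0439, 0.0544]
tcp_rot: [[0.258, 0.966, -0.001], [0.966, -0.258, 0.0], [-0.0, -0.001, -1.0]]
force: [-0.8, -1.5, 0.6]
opening: 0.397
grasp_force: 0.5
```

Call:
{"method": "move_arm", "body": {
  "increments": [
    {"xyz": [1,0,0],"roll": 0,"grip": 40},
    {"xyz": [1,0,0],"roll": 0,"grip": 40},
    {"xyz": [1,0,0],"roll": 0,"grip": 40}
  ]
}}

```text
time_s: 6.12
position: [0.5971, -0.0429, 0.0545]
tcp_rot: [[0.257, 0.966, -0.002], [0.966, -0.257, -0.003], [-0.003, -0.001, -1.0]]
force: [-4.5, -10.5, 0.8]
opening: 0.399
grasp_force: 5.3
```

Call:
{"method": "move_arm", "body": {
  "increments": [
    {"xyz": [1,0,0],"roll": 0,"grip": 40},
    {"xyz": [0.5,0,0],"roll": 0,"grip": 40},
    {"xyz": [0,0,0],"roll": 0,"grip": 40}
  ]
}}

```text
time_s: 6.37
position: [0.597, -0.0429, 0.0545]
tcp_rot: [[0.257, 0.966, -0.003], [0.966, -0.257, -0.004], [-0.005, -0.002, -1.0]]
force: [-3.8, -11.4, 0.6]
opening: 0.398
grasp_force: 6.0
```

Against the stop (force about 12 N). I'll hold briefly, back off, raise the tool and look.

Call:
{"method": "move_arm", "body": {
  "increments": [
    {"xyz": [0,0,0],"roll": 0,"grip": 40},
    {"xyz": [-5,0,0],"roll": 0,"grip": 40},
    {"xyz": [-20,0,0],"roll": 0,"grip": 40},
    {"xyz": [-20,0,-10],"roll": 0,"grip": 40},
    {"xyz": [0,0,-38],"roll": 0,"grip": 60}
  ]
}}

```text
time_s: 6.78
position: [0.5826, -0.0845, 0.098]
tcp_rot: [[0.261, 0.965, -0.011], [0.965, -0.261, 0.003], [0.0, -0.011, -1.0]]
force: [-0.4, -0.0, 0.6]
opening: 0.425
grasp_force: 0.0
```

Call:
{"method": "move_arm", "body": {
  "increments": [
    {"xyz": [0,0,-38],"roll": 0,"grip": 100},
    {"xyz": [0,0,-38],"roll": 0,"grip": 100},
    {"xyz": [0,0,-10],"roll": 0,"grip": 100},
    {"xyz": [0,0,0],"roll": 0,"grip": 100}
  ]
}}

```text
time_s: 7.12
position: [0.5896, -0.0836, 0.1927]
tcp_rot: [[0.258, 0.966, 0.009], [0.966, -0.258, -0.002], [0.0, 0.01, -1.0]]
force: [-0.2, -0.3, 0.1]
opening: 0.692
grasp_force: 0.0
```

```bash
cat > m.py <<'E'
from h import *
for n in("top","scene"):
    a,d=bot.capture(n); cv2.imwrite(f"pics/{n}1.png",a[...,::-1])
    P=cloud(n,d); z=P[...,2]; near=(d>0)&(P[...,0]>.5)&(P[...,0]<.75)&(P[...,1]>-.1)&(P[...,1]<.22)
    for nm,lo,hi in(("casstop",.115,.135),("chassis",.078,.092),("stop",.069,.0775)):
        m=near&(z>lo)&(z<hi)
        k,lab,st,_=cv2.connectedComponentsWithStats(m.astype(np.uint8))
        for i in range(1,k):
            if st[i,4]<40: continue
            q=P[lab==i]; (c,wh,an)=cv2.minAreaRect((q[:,:2]*1000).astype(np.float32))
            print(n,nm,st[i,4],np.round(c,1),np.round(wh,1),round(an,1),"z",np.median(q[:,2]).round(4))
s=bot.read_state(); print(s['time_s'],s['position'],np.round(s['tcp_rot'],3))
E
python3 m.py
```

```text
scene casstop 503 [624.1  47.1] [43.6 63.6] 77.0 z 0.1231
scene chassis 2879 [623.5  48.3] [171.3 100.8] 75.0 z 0.083
scene stop 869 [626.8  54.3] [185.2 169.2] 75.0 z 0.0743
7.2167 [ 0.58634175 -0.08266554  0.18817515] [[ 0.258  0.966 -0.   ]
 [ 0.966 -0.258  0.001]
 [ 0.    -0.    -1.   ]]
```

View pics/scene1.png

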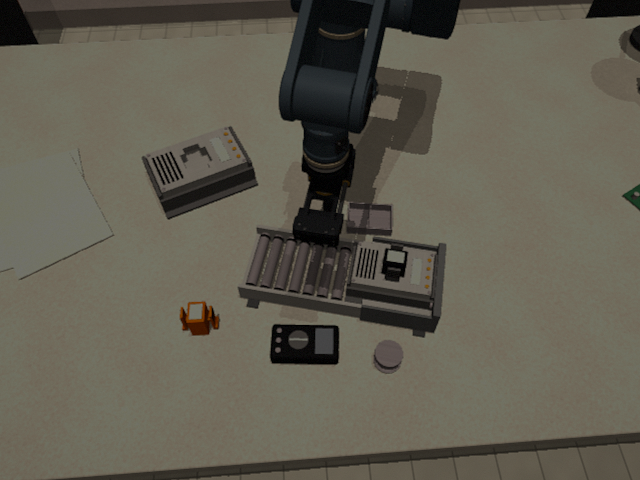

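The picture shows the tote home against the stop (scene 395,270), the cassette seated in it and the bystanders unmoved. Next I move over the cassette at about (623, 48) mm.

Call:
{"method": "move_arm", "body": {
  "increments": [
    {"xyz": [30,1,0],"roll": 0,"grip": 100},
    {"xyz": [36,1,0],"roll": 0,"grip": 100},
    {"xyz": [36,0,0],"roll": 0,"grip": 100},
    {"xyz": [30,0,0],"roll": 0,"grip": 100},
    {"xyz": [4,0,0],"roll": 0,"grip": 100}
  ]
}}

```text
time_s: 7.63
position: [0.6228, 0.053, 0.1854]
tcp_rot: [[0.254, 0.967, -0.004], [0.967, -0.254, 0.003], [0.002, -0.005, -1.0]]
force: [0.1, -0.5, -0.6]
opening: 0.99
grasp_force: 0.0
```

Call:
{"method": "move_arm", "body": {
  "increments": [
    {"xyz": [0,0,0],"roll": 0,"grip": 100},
    {"xyz": [0,0,0],"roll": 0,"grip": 100},
    {"xyz": [0,0,0],"roll": 0,"grip": 100}
  ]
}}

```text
time_s: 7.88
position: [0.6227, 0.0467, 0.1871]
tcp_rot: [[0.259, 0.966, -0.003], [0.966, -0.259, -0.0], [-0.001, -0.003, -1.0]]
force: [-0.1, -0.6, 0.8]
opening: 1.0
grasp_force: 0.0
```

```bash
python3 - <<'E'
from h import *
s=bot.read_state(); print(s['position'],s['opening'])
a,d=bot.capture("wrist"); cv2.imwrite("pics/w1.png",a[...,::-1])
m=bot.camera_model("wrist"); K=np.array(m['intrinsics']); T=np.array(m['tool_from_camera']); R=np.array(s['tcp_rot'])
v,u=np.mgrid[:480,:640]; x=(u-K[0,2])/K[0,0]; y=(v-K[1,2])/K[1,1]; r=np.hypot(x,y)+1e-9
k=np.tan(np.minimum(r,1.5))/r; P=np.stack([x*k*d,y*k*d,d],-1)
P=(P@T[:3,:3].T+T[:3,3]); W=P@R.T+np.array(s['position']); z=W[...,2]
near=(d>0)&(np.hypot(W[...,0]-.623,W[...,1]-.048)<.13)&(r<1.3)
for nm,lo,hi in(("cass",.112,.135),("chassis",.078,.09)):
    mm=near&(z>lo)&(z<hi); kk,lab,st,_=cv2.connectedComponentsWithStats(mm.astype(np.uint8))
    for i in range(1,kk):
        if st[i,4]<150: continue
        q=P[lab==i]*1000; w=W[lab==i]; print(nm,st[i,4],"tool",cv2.minAreaRect(q[:,:2].astype(np.float32)),"world z",np.median(w[:,2]).round(4))
for q in bot.spot_in("cassette","wrist"): print(q['conf'],T[:3,:3]@q['at']+T[:3,3])
E
```

```text
[0.62274686 0.0466733  0.18710431] 1.000213383373368
cass 3476 tool ((4.631340026855469, 0.4857463836669922), (43.62602233886719, 34.30940246582031), 0.47271493077278137) world z 0.1242
cass 368 tool ((4.539980888366699, -27.186750411987305), (5.725272178649902, 24.126113891601562), 88.96987915039062) world z 0.1235
cass 363 tool ((4.520418643951416, 27.673690795898438), (24.133176803588867, 5.476953983306885), 0.32135406136512756) world z 0.1235
chassis 1162 tool ((86.07369995117188, 0.928680419921875), (99.11509704589844, 6.462465286254883), 89.97203826904297) world z 0.0793
chassis 19769 tool ((0.3842926025390625, -0.00894927978515625), (99.00450897216797, 162.2542266845703), 89.70171356201172) world z 0.0836
0.61 [-0.33120129  0.16481139  0.14759313]
0.56 [0.01280334 0.00788095 0.0654966 ]
```

View pics/w1.png

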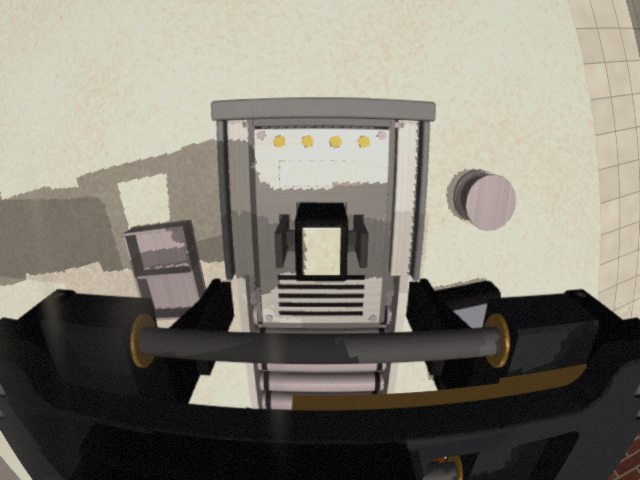

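The wrist view shows the black cassette (323,245) centred between the fingers, about 3–4 mm ahead of the TCP. I lower and pinch.

Call:
{"method": "move_arm", "body": {
  "increments": [
    {"xyz": [3,0,0],"roll": 0,"grip": 100},
    {"xyz": [0,0,0],"roll": 0,"grip": 100},
    {"xyz": [0,0,25],"roll": 0,"grip": 100},
    {"xyz": [0,0,25],"roll": 0,"grip": 100},
    {"xyz": [0,0,20],"roll": 0,"grip": 100}
  ]
}}

```text
time_s: 8.4
position: [0.6243, 0.0502, 0.1178]
tcp_rot: [[0.259, 0.966, 0.0], [0.966, -0.259, -0.0], [0.0, 0.0, -1.0]]
force: [-0.1, 0.8, -0.2]
opening: 0.999
grasp_force: 0.0
```

Call:
{"method": "move_arm", "body": {
  "increments": [
    {"xyz": [0,0,15],"roll": 0,"grip": 100},
    {"xyz": [0,0,10],"roll": 0,"grip": 100},
    {"xyz": [0,0,3],"roll": 0,"grip": 100},
    {"xyz": [0,0,0],"roll": 0,"grip": 100},
    {"xyz": [0,0,0],"roll": 0,"grip": 100}
  ]
}}

```text
time_s: 8.82
position: [0.6252, 0.0505, 0.0913]
tcp_rot: [[0.258, 0.966, 0.002], [0.966, -0.258, -0.0], [0.0, 0.002, -1.0]]
force: [0.3, -0.4, -0.4]
opening: 1.0
grasp_force: 0.0
```

Call:
{"method": "move_arm", "body": {
  "increments": [
    {"xyz": [0,0,1],"roll": 0,"grip": 60},
    {"xyz": [0,0,0],"roll": 0,"grip": 50},
    {"xyz": [0,0,0],"roll": 0,"grip": 40},
    {"xyz": [0,0,0],"roll": 0,"grip": 20},
    {"xyz": [0,0,0],"roll": 0,"grip": 0}
  ]
}}

```text
time_s: 9.23
position: [0.6247, 0.0506, 0.09]
tcp_rot: [[0.258, 0.966, 0.001], [0.966, -0.258, -0.0], [0.0, 0.001, -1.0]]
force: [0.3, 0.7, -0.3]
opening: 0.708
grasp_force: 0.0
```

Call:
{"method": "move_arm", "body": {
  "increments": [
    {"xyz": [0,0,0],"roll": 0,"grip": 0},
    {"xyz": [0,0,0],"roll": 0,"grip": 0},
    {"xyz": [0,0,0],"roll": 0,"grip": 0},
    {"xyz": [0,0,0],"roll": 0,"grip": 0},
    {"xyz": [0,0,0],"roll": 0,"grip": 0}
  ]
}}

```text
time_s: 9.65
position: [0.6247, 0.0507, 0.0899]
tcp_rot: [[0.258, 0.966, 0.0], [0.966, -0.258, -0.0], [0.0, 0.0, -1.0]]
force: [-0.0, 0.3, 4.2]
opening: 0.528
grasp_force: 30.0
```

Call:
{"method": "move_arm", "body": {
  "increments": [
    {"xyz": [0,0,0],"roll": 0,"grip": 0},
    {"xyz": [0,0,0],"roll": 0,"grip": 0},
    {"xyz": [0,0,-2],"roll": 0,"grip": 0},
    {"xyz": [0,0,-3],"roll": 0,"grip": 0},
    {"xyz": [0,0,-3],"roll": 0,"grip": 0}
  ]
}}

```text
time_s: 10.07
position: [0.6238, 0.0507, 0.0968]
tcp_rot: [[0.258, 0.966, -0.002], [0.966, -0.258, 0.0], [-0.0, -0.002, -1.0]]
force: [0.2, 0.1, -2.7]
opening: 0.53
grasp_force: 30.0
```

Call:
{"method": "move_arm", "body": {
  "increments": [
    {"xyz": [0,0,-5],"roll": 0,"grip": 0},
    {"xyz": [0,0,-5],"roll": 0,"grip": 0},
    {"xyz": [0,0,-6],"roll": 0,"grip": 0},
    {"xyz": [0,0,-6],"roll": 0,"grip": 0},
    {"xyz": [0,0,-6],"roll": 0,"grip": 0}
  ]
}}

```text
time_s: 10.48
position: [0.6246, 0.0506, 0.1264]
tcp_rot: [[0.258, 0.966, 0.0], [0.966, -0.258, -0.0], [0.0, 0.0, -1.0]]
force: [0.1, 0.3, -1.9]
opening: 0.524
grasp_force: 30.0
```

Call:
{"method": "move_arm", "body": {
  "increments": [
    {"xyz": [0,0,-10],"roll": 0,"grip": 0},
    {"xyz": [0,0,-12],"roll": 0,"grip": 0},
    {"xyz": [0,0,-12],"roll": 0,"grip": 0},
    {"xyz": [0,0,-12],"roll": 0,"grip": 0},
    {"xyz": [0,0,-12],"roll": 0,"grip": 0}
  ]
}}

```text
time_s: 10.9
position: [0.6247, 0.0506, 0.1853]
tcp_rot: [[0.258, 0.966, 0.001], [0.966, -0.258, -0.0], [0.0, 0.001, -1.0]]
force: [0.9, -0.2, -2.5]
opening: 0.524
grasp_force: 30.0
```

Call:
{"method": "move_arm", "body": {
  "increments": [
    {"xyz": [0,0,-11],"roll": 0,"grip": 0},
    {"xyz": [0,0,-8],"roll": 0,"grip": 0},
    {"xyz": [0,0,-5],"roll": 0,"grip": 0},
    {"xyz": [0,0,-2],"roll": 0,"grip": 0},
    {"xyz": [0,0,0],"roll": 0,"grip": 0}
  ]
}}

```text
time_s: 11.32
position: [0.6246, 0.0506, 0.21]
tcp_rot: [[0.258, 0.966, 0.001], [0.966, -0.258, -0.0], [0.0, 0.001, -1.0]]
force: [-0.5, 0.2, -1.6]
opening: 0.525
grasp_force: 30.0
```

Call:
{"method": "move_arm", "body": {
  "increments": [
    {"xyz": [0,0,0],"roll": 0,"grip": 0},
    {"xyz": [0,0,0],"roll": 0,"grip": 0},
    {"xyz": [0,0,0],"roll": 0,"grip": 0},
    {"xyz": [0,0,0],"roll": 0,"grip": 0},
    {"xyz": [0,0,0],"roll": 0,"grip": 0}
  ]
}}

```text
time_s: 11.73
position: [0.6243, 0.0507, 0.2091]
tcp_rot: [[0.258, 0.966, -0.001], [0.966, -0.258, 0.0], [-0.0, -0.001, -1.0]]
force: [0.6, -0.1, -2.2]
opening: 0.528
grasp_force: 30.0
```

```bash
python3 - <<'E'
from h import *
a,d=bot.capture("scene"); b=a[150:370,220:500]; cv2.imwrite("pics/f.png",cv2.resize(b,None,fx=2.6,fy=2.6)[...,::-1])
s=bot.read_state(); print(s['time_s'],s['position'],s['opening'],s['grasp_force'],s['force'])
E
```

```text
11.7833 [0.62442054 0.05065412 0.20922623] 0.5298857242690521 29.99964863061905 [-0.14960015  0.00410248 -2.41492659]
```

View pics/f.png

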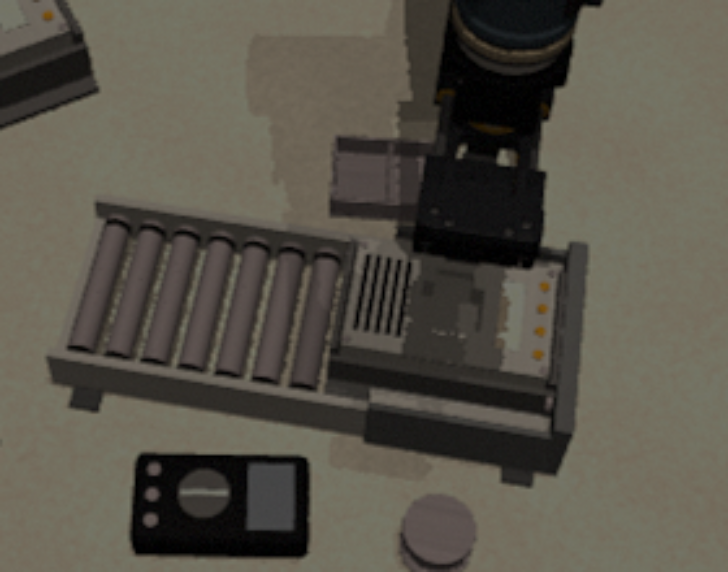

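The well in the chassis is empty (crop 455,300) and the tote is still at the stop. The cassette is hidden behind the gripper, held with 30 N and about 2.2 N of weight on the wrist. I hand in.

```bash
python3 -c "
from rig import bot
print(bot.hand_in())"
```

```text
the job is handed in; nothing more can be done
None
```

I handed in the job: the tote is home against the end stop, and the fuse cassette is held by its pinched catches with its underside about 10 cm above the chassis; no verdict came back.

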